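Hold the grinder lid at half-turn

TASK

Take the grinder's lid from its fork stand (lift it over the upturned tips and draw it off), put it into the grinder with its two lugs dropping through the two gaps of the rim, and turn it clockwise, seen from above, against the spring to half-way: the handle points at the two dots on the rim, an eighth of a turn from where it dropped in. That is the run position; stop well short of the click at a quarter turn, and finish holding the lid there by its handle, as it springs back when let go. Do not drop the lid, and leave the other things on the worktop where they stand.

Things in the scene. Friction and masses are not known exactly. Their poses are not given: they have to be found in the camera images.
- lid: Grinder lid, loose, 160 g, 80 mm tall; origin at the centre of its underside, z up, x along handle and lugs. Black round plug 70 mm across, 16 mm tall; steel neck 16 mm across; steel shoulder disc 42 mm across at 44 to 48 mm height; on it the handle. Same if turned by a half turn. At first it hangs upright in the fork, underside 76 mm above the worktop, handle up to 0.4 rad from the fork's direction.
- handle (a point): Centre of the lid's handle, 64 mm above the lid's underside; axes as the lid's. The handle is a black upright bar, 64 mm long along x, 12 mm thick along y, 32 mm tall (48 to 80 mm above the underside). Keep lifts low: wall cabinets hang 0.57 m above the worktop beyond x = 0.57 m, close to the wrist; the lid's underside 30 to 60 mm above the grinder's rim clears everything on the way.
- lug (a point): Round end of one of the lid's two lugs, 45 mm from its axis along its +x, at the foot of the plug; the other is opposite. Each lug is steel, 8 mm wide, 9 mm tall from the underside up; axes as the lid's.
- stand: Fork stand, fixed; origin on the worktop below where the lid hangs; its fork opens along its own -x, roughly towards the robot. Two steel prongs, 6 mm thick, along x at y = +15 and -15 mm, tops 120 mm high; at their free ends (x = -34 to -40 mm) they turn up to 130 mm. Post at x = +75 mm, no higher than the prongs. The lid's shoulder rests on the prongs, its neck between them with 4 mm to spare each side.
- fork (a point): Where the lid hangs: between the prongs, at the height of their tops, 120 mm above the worktop; axes as the stand's. To come off, the lid is raised 11 to 21 mm (best 16: less catches on the tips, more brings the plug up against the prongs), then drawn 90 mm along the stand's -x; then it is free to rise.
- grinder: Grinder base, fixed, brushed metal, 113 mm across its foot, 98 mm tall; origin on the worktop on its axis. On top an open well, 96 mm across, with a rim lip (inner diameter 76 mm, 92 to 98 mm high) that has two opposite gaps, 17 mm wide, on the grinder's x axis. Two dark dots on the lip, an eighth of a turn clockwise from the gaps, mark half-way.
- well (a point): Centre of the well floor, 80 mm above the worktop; axes as the grinder's. The seated lid's origin coincides with it. The plug passes the lip with 3 mm to spare all round; the lugs pass the gaps when the lid's x lies along the grinder's x (either way round, within 0.1 rad). Once down, it turns only clockwise seen from above, lugs under the lip.
- collar (a joint): Sprung collar in the well, rad, 0 at rest, 1.45 at a quarter turn of the lid. The lugs push it once the lid is turned 0.12 rad clockwise from the middle of the gaps, so it reads the lid's turn less 0.12 (0.66 at half-way). Its spring turns back with 0.04 N m at 0 and 0.09 N m at half-way.
- click_pin (a joint): Sprung ball pin in the side of the well, m outwards, 0 at rest. The lug starts to push it at 1.3 rad of turn; behind it the lid clicks fast at a quarter turn. It must not be reached.
- mug: Bystander: white dotted mug, 82 mm across, 91 mm tall; origin at the centre of its underside. Leave it alone.
- spice_jar: Bystander: small glass spice jar with a pale lid, 47 mm across, 98 mm tall; origin at the centre of its underside. Leave it alone.
- tin: Bystander: low food tin, 75 mm across, 58 mm tall; origin at the centre of its underside. Leave it alone.
- jar: Bystander: glass jar with steel lid, 66 mm across, 94 mm tall; origin at the centre of its underside. Leave it alone.
- glass_bowl: Bystander: small glass bowl, 96 mm across, 43 mm tall; origin at the centre of its underside. Leave it alone.
- rooster: Bystander: small rooster figure, 36x63x77 mm; origin at the centre of its underside. Leave it alone.
- tea: Bystander: oblong tea box, 69x133x66 mm; origin at the centre of its underside. Leave it alone.
Things that resemble listed ones, but are neither listed nor needed, are in the scene too. Leave any blue look-alike of the lid alone.

How it is judged:
By the outcome, as a careful person would: the job done as asked, in the order asked, and still so for the second after the job is handed in, while the arm keeps its last pose, push and grip.
It also fails if it takes over 51 s, if anything falls off the work surface, if the arm or the gripper's body presses on something with over 40 N, if the wrist force passes 120 N, or if a joint passes its speed limit or range.

ROBOT

A 6-joint arm with a two-finger parallel gripper is mounted at the origin on a cart in front of the work surface, level with it; the furniture and walls round the work are solid. World frame = base frame: x ahead of the robot, y to its left, z up, the work surface at z = 0. Lengths are in m, angles in rad, forces in N, time in s.
With the tool pointing down it reaches from about 0.3 to 0.875 m from the base axis. Payload 6.4 kg.
Tool frame: the origin (TCP) lies midway between the tips of the shut fingers; the grasp point (between the pads) lies 19 mm behind it (ctrl.pinch_z is the distance from the TCP to the grasp point, in m); z points along the fingers, y is the line along which they close (so a half turn about z gives the same grasp; the last joint's range is limited). The gripper opens to 85 mm and grips with 20 to 120 N. Pads are 22 mm wide; open, the fingers measure 114 mm over their backs; the gripper's body (76 mm by 85 mm) begins 54 mm behind the grasp point. The pads swing forward as they close: fully open they stand 13 mm farther back than shut.
Start: joints at [-1.461, 0.181, 1.607, -0, 1.354, -0.206], TCP at [0.179, -0.547, 0.231] pointing down, gripper open.
Joint ranges: [-2.99, 2.99], [-0.89, 2.07], [0.3, 2.58], [-1.14, 4.28], [0, 2.63], [-3.12, 3.12]. Speed limits (rad/s): [2.57, 2.57, 3.01, 3.14, 3.14, 3.14].

INTERFACE

Orientations are given as a unit quaternion [w, x, y, z].
In Python, from bench import ctrl gives the robot as it stands.
- The arm moves only by the tool apply_moves, never from a script. Its argument "moves" is a list of rows, each an object with "jaw": the opening, from 0 (shut) to 1 (fully open); "offset": the shift along the tool's x, y, z in mm, a list of three; "rot": the turn, a rotation vector about the tool's x, y, z in degrees, a list of three. In form: [{"jaw": jaw, "offset": [dx, dy, dz], "rot": [ax, ay, az]}, ...]. A call has exactly 5 rows; each row shifts and turns the commanded pose from where the row before left it, along the tool's axes as they then stand; what a row does not reach is not made up. A row lasts 1/8 s, in which the tool goes at most 62.5 mm and 10.7 degrees, less where a joint would pass 70% of its speed; a pose out of reach is approached as far as the arm can. A call is refused whole if a number of a shift passes 62.5 or a number of a turn 10.7, either way. A call with a gripper value outside its range is refused whole. The fingers move at their own pace and stop on an object; the grip force is fixed at half the most. Time passes only in rows, so rows that do not move let the fingers close, or fill a call up. It gives the time, the measured TCP pose, the force, the opening and the grip force at its end, in the units of the state.
- ctrl.get_obs(): the state, without advancing time (a new reading comes with each control period).
- ctrl.camera(name): name is "scene" or "side" or "wrist"; returns (picture, depth): 480x640x3 uint8, red, green, blue; 480x640 float32, m along the optical axis (not along the pixel's ray), 0 where there is no reading.
- ctrl.camera_params(name): a dict with "K" (3x3 intrinsics, pixels), "cam_to_world" (4x4, takes a point from camera to world coordinates); the wrist camera has in their place "mount" (4x4, takes a point from camera to tool coordinates, whose origin is the TCP and whose axes are the flange's). Camera axes: x right, y down, z forward; pixel columns grow to the right and rows downward; lengths in m; the calibration is good to about 2 mm. A picture is of the moment at which its call begins: read the wrist's pose just before it. camera_params takes no time and is no camera call.
- ctrl.hand_in(): hands the job in; it is judged then, once.
Trained networks look in the newest picture that a camera, given by its name, has taken for a name from the list of things; names that differ only in an ending like _2 or _b are one class to them, and where a whole thing is asked for, a point or a joint stands for the part that bears it (a point fixed in the world has none). Each returns a list of dicts, best first, with "score" (0 to 1); they miss things now and then, are a little off and sometimes report something else, mostly with a low value. They report only what shows in the picture. A call takes as long as a camera call. They do not tell look-alikes from the thing itself.
- ctrl.outline_of(camera, target): "region" (480x640 bool, what is visible of it) and "position" ([column, row] in pixels, amid what is visible of it).
The state is a dict: "time_s": time; "q": joint angles; "dq": joint speeds; "joint_efforts": joint torques, N m; "eef_pos": TCP position; "eef_rot": TCP orientation; "wrist_force": force on the tool from outside, world axes, zero at the start; "torque": the same for the moment, N m; "opening": opening from 0.0 (shut) to 1.0 (fully open); "grasp_force": force on a finger pad.
Only numpy, scipy, OpenCV 4.12 (cv2) and the standard library are available. Lean on these libraries where they do the work, as an engineer would, in place of code of your own. Each camera call takes 0.05 s, during which the arm holds its last target. There are 200 camera calls.

## Working session

There is one attempt and no reset: what is moved stays moved. The work goes in short steps, Python scripts to look and compute and a tool call to move; the robot and the scene stay as the last step left them, time stands still between calls to the robot, and variables do not carry over. Pictures are saved under pics/ and viewed, at most 10 in all, crops included, and the job is handed in when it is done.

Besides the shell and the picture viewer there is one more tool, called after "Call:" as name(argument=value, ...) on one line, values as JSON. apply_moves: Moves the arm, as the interface text tells. Its arguments: {"type":"object","properties":{"moves":{"type":"array"}},"required":["moves"]}

```bash
mkdir -p pics; ls
cat > h.py <<'E'
import numpy as np, cv2
from scipy.spatial.transform import Rotation as R
from bench import ctrl
def T_of(name,obs=None):
    p=ctrl.camera_params(name)
    if 'cam_to_world' in p: return np.array(p['K']),np.array(p['cam_to_world'])
    o=obs or ctrl.get_obs(); w=o['eef_rot']; M=np.eye(4)
    M[:3,:3]=R.from_quat([w[1],w[2],w[3],w[0]]).as_matrix(); M[:3,3]=o['eef_pos']
    return np.array(p['K']),M@np.array(p['mount'])
def shot(name):
    o=ctrl.get_obs(); im,d=ctrl.camera(name); K,T=T_of(name,o)
    v,u=np.mgrid[:480,:640]
    c=np.stack([(u-K[0,2])/K[0,0]*d,(v-K[1,2])/K[1,1]*d,d],-1)
    P=c@T[:3,:3].T+T[:3,3]; P[d==0]=np.nan
    return im,d,P
def save(n,im): cv2.imwrite('pics/'+n+'.png',im[...,::-1])
E
python3 - <<'E'
from h import *
a,_,Pa=shot('scene'); save('scene',a); np.savez('scene.npz',a=a,P=Pa)
for t in ['lid','stand','grinder']:
    for r in ctrl.outline_of('scene',t)[:3]:
        m=r['region']; print('scene',t,round(r['score'],2),r['position'],m.sum(),np.nanmedian(Pa[m],0).round(3))
b,_,Pb=shot('side'); save('side',b); np.savez('side.npz',a=b,P=Pb)
for t in ['lid','stand','grinder']:
    for r in ctrl.outline_of('side',t)[:3]:
        m=r['region']; print('side',t,round(r['score'],2),r['position'],m.sum(),np.nanmedian(Pb[m],0).round(3))
o=ctrl.get_obs(); print(o)
print(ctrl.camera_params('wrist'), ctrl.pinch_z)
E
```

```text
pics
scene lid 0.92 [181.0, 243.9] 408 [0.376 0.507 0.022]
scene grinder 0.77 [372.4, 297.1] 911 [ 0.491 -0.171  0.055]
scene grinder 0.19 [469.1, 300.4] 46 [ 0.595 -0.425  0.085]
side lid 0.78 [264.9, 195.3] 351 [0.383 0.508 0.038]
side lid 0.75 [308.8, 213.1] 533 [0.517 0.171 0.103]
side lid 0.48 [312.4, 291.4] 2112 [ 0.528 -0.195  0.073]
side stand 0.91 [321.5, 237.3] 563 [0.56  0.158 0.01 ]
side grinder 0.67 [315.6, 291.0] 2064 [ 0.529 -0.196  0.073]
side grinder 0.21 [314.7, 274.8] 206 [ 0.53  -0.148  0.08 ]
{'time_s': 0.4, 'q': array([-1.46125764e+00,  1.80917662e-01,  1.60713414e+00,  2.18885910e-06,
        1.35377975e+00, -2.06298498e-01]), 'dq': array([-0.00113943, -0.00136402, -0.00151372, -0.0017775 ,  0.0003197 ,
       -0.00024637]), 'joint_efforts': array([-8.31723701e-04, -4.44315183e+01, -3.51176584e+01, -5.30256384e-04,
        3.45008193e-03,  1.65781671e-05]), 'eef_pos': array([ 0.17861393, -0.54649542,  0.23115732]), 'eef_rot': array([-1.19256829e-04,  9.87556781e-01,  1.57262807e-01,  6.84412242e-06]), 'wrist_force': array([ 0.24154716,  0.11441583, -0.21543425]), 'torque': array([-0.03032053, -0.01661296,  0.02144177]), 'grasp_force': 0.0, 'opening': 1.0030815833686317}
{'K': array([[331.5400869 ,   0.        , 324.63486069],
       [  0.        , 331.5400869 , 235.71797661],
       [  0.        ,   0.        ,   1.        ]]), 'mount': array([[ 5.59651361e-04, -9.57329778e-01, -2.88997202e-01,
         7.30999910e-02],
       [ 9.99999820e-01,  5.98147513e-04, -4.48902808e-05,
        -1.00132818e-03],
       [ 2.15837760e-04, -2.88997125e-01,  9.57329941e-01,
        -1.42350283e-01],
       [ 0.00000000e+00,  0.00000000e+00,  0.00000000e+00,
         1.00000000e+00]])} 0.0187
```

View pics/scene.png

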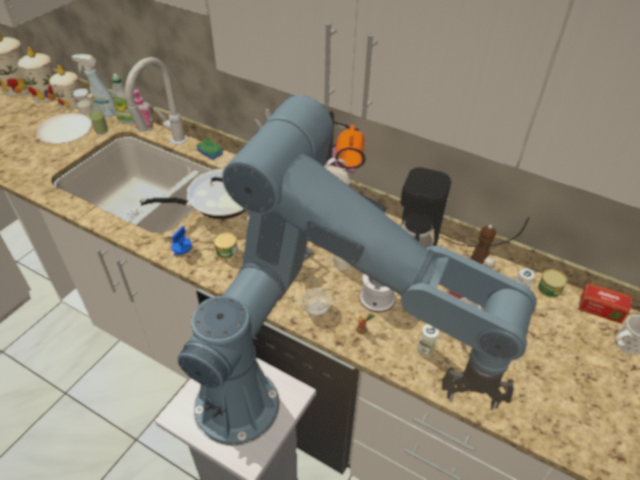

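View pics/side.png

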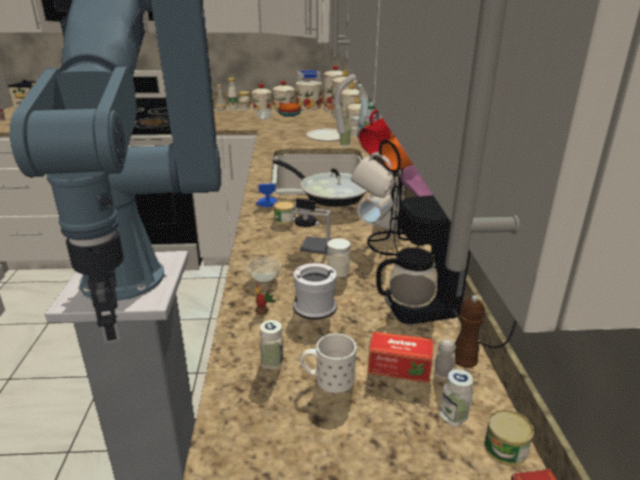

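Candidates for the lid: black one on the fork stand at side (305,212); blue look-alike at side (265,195) / scene (181,243). The grinder, at side (315,290), is also reported as "lid". I choose the black one on the fork and check it in a crop.

Run:
```python
from h import *
z=np.load('side.npz'); a,P=z['a'],z['P']
c=cv2.resize(a[185:320,245:380],None,fx=4.4,fy=4.4,interpolation=cv2.INTER_CUBIC); save('crop',c)
x,y,h=P[...,0],P[...,1],P[...,2]
m=(abs(x-.53)<.15)&(abs(y-.19)<.15)&(h>.125)&(h<.18); print('handle',m.sum(),P[m].mean(0),P[m].min(0),P[m].max(0))
m=(abs(x-.53)<.15)&(abs(y-.19)<.15)&(h>.1)&(h<.128); print('prong',m.sum(),P[m].mean(0),P[m].min(0),P[m].max(0))
m=(abs(x-.53)<.1)&(abs(y+.17)<.1)&(h>.093)&(h<.105); q=P[m]; print('rim',len(q),q.min(0),q.max(0))
from scipy.optimize import least_squares
f=least_squares(lambda p:np.hypot(q[:,0]-p[0],q[:,1]-p[1])-p[2],[.53,-.17,.045],loss='soft_l1',f_scale=.003); print(f.x)
```

```text
handle 236 [0.53240121 0.17309753 0.14112184] [0.47191015 0.14085717 0.12508199] [0.6795905  0.20890172 0.15925674]
prong 230 [0.54275637 0.16796938 0.11802818] [0.47177267 0.14281598 0.10019116] [0.67974772 0.20931423 0.127961  ]
rim 427 [ 0.47794119 -0.21291611  0.09303739] [ 0.58180058 -0.10597026  0.10171244]
[ 0.52987634 -0.16213195  0.04571446]
```

View pics/crop.png

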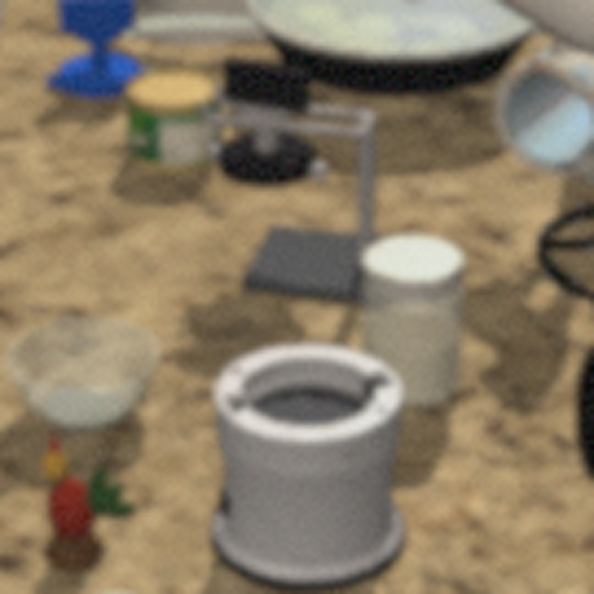

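The crop shows the black lid on its fork, handle at about crop (265,90), prongs running right to the post. The grinder rim is at crop (310,390), with gaps near (245,400) and (375,383). I'll move over the grinder for a close look, then over the lid.

Call:
apply_moves(moves=[{"jaw": 1, "offset": [42, -26, -2], "rot": [0, 0, 0]}, {"jaw": 1, "offset": [42, -26, -2], "rot": [0, 0, 0]}, {"jaw": 1, "offset": [42, -26, -2], "rot": [0, 0, 0]}, {"jaw": 1, "offset": [42, -26, -2], "rot": [0, 0, 0]}, {"jaw": 1, "offset": [42, -26, -2], "rot": [0, 0, 0]}])

```text
time_s: 1.02
eef_pos: [0.3387, -0.3565, 0.2416]
eef_rot: [0.0, 0.988, 0.157, 0.0]
wrist_force: [0.7, -0.4, -0.1]
opening: 0.999
grasp_force: 0.0
```

Call:
apply_moves(moves=[{"jaw": 1, "offset": [42, -26, -2], "rot": [0, 0, 0]}, {"jaw": 1, "offset": [42, -26, -2], "rot": [0, 0, 0]}, {"jaw": 1, "offset": [42, -26, -2], "rot": [0, 0, 0]}, {"jaw": 1, "offset": [42, -26, 0], "rot": [0, 0, 0]}, {"jaw": 1, "offset": [22, -13, 0], "rot": [0, 0, 0]}])

```text
time_s: 1.65
eef_pos: [0.4833, -0.1855, 0.2475]
eef_rot: [0.0, 0.987, 0.158, 0.0]
wrist_force: [-0.4, -0.4, 0.1]
opening: 0.995
grasp_force: 0.0
```

Call:
apply_moves(moves=[{"jaw": 1, "offset": [0, 0, 0], "rot": [0, 0, 9]}, {"jaw": 1, "offset": [0, 0, 0], "rot": [0, 0, 9]}, {"jaw": 1, "offset": [0, 0, 0], "rot": [0, 0, 0]}, {"jaw": 1, "offset": [0, 0, 0], "rot": [0, 0, 0]}, {"jaw": 1, "offset": [0, 0, 0], "rot": [0, 0, 0]}])

```text
time_s: 2.28
eef_pos: [0.4821, -0.1877, 0.2473]
eef_rot: [0.0, 1.0, 0.002, 0.0]
wrist_force: [-0.5, 0.0, 0.2]
opening: 0.999
grasp_force: 0.0
```

Run:
```python
from h import *
o=ctrl.get_obs(); print(o['eef_pos'],o['eef_rot'],o['q'])
a,_,P=shot('wrist'); save('wg',a); np.savez('wg.npz',a=a,P=P)
x,y,h=P[...,0],P[...,1],P[...,2]
from scipy.optimize import least_squares
m=(np.hypot(x-.53,y+.162)<.075)&(h>.09)&(h<.105);q=P[m]; print(len(q),q.min(0),q.max(0),np.median(q,0))
```

```text
[ 0.48205658 -0.18767657  0.24731539] [2.00884657e-05 9.99998800e-01 1.54851223e-03 3.15262433e-05] [-6.01007162e-01  3.66983326e-02  1.73220749e+00  2.68620492e-06
  1.37261211e+00  9.66691610e-01]
5188 [ 0.47561191 -0.21055618  0.09008925] [ 0.57899871 -0.10670214  0.10007818] [ 0.53141601 -0.15802281  0.09762066]
```

View pics/wg.png

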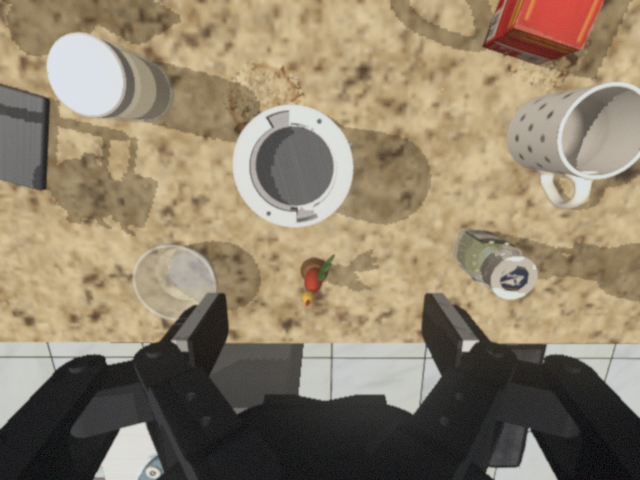

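The grinder is at about (293,165), with gaps at (278,119) and (305,213) and dots at (320,122) and (269,213), clockwise of the gaps as described.

Run:
```python
from h import *
z=np.load('wg.npz'); a,P=z['a'],z['P']; K,T=T_of('wrist')
# project pixels on plane z=.098
def onplane(u,v,zp=.098):
    d=np.stack([(u-K[0,2])/K[0,0],(v-K[1,2])/K[1,1],np.ones_like(u,float)],-1)@T[:3,:3].T
    return T[:3,3]+d*((zp-T[2,3])/d[...,2])[...,None]
v,u=np.mgrid[:480,:640]; Q=onplane(u,v)
h=P[...,2]
m=(abs(h-.098)<.004)&(np.hypot(Q[...,0]-.531,Q[...,1]+.158)<.07)
m=m.astype(np.uint8); n,l,s,_=cv2.connectedComponentsWithStats(m); k=1+np.argmax(s[1:,4]); m=(l==k).astype(np.uint8)
c,_=cv2.findContours(m,cv2.RETR_EXTERNAL,cv2.CHAIN_APPROX_NONE); c=max(c,key=len)[:,0]
q=onplane(c[:,0].astype(float),c[:,1].astype(float))
from scipy.optimize import least_squares
f=least_squares(lambda p:np.hypot(q[:,0]-p[0],q[:,1]-p[1])-p[2],[.53,-.16,.05],loss='soft_l1',f_scale=.001).x; print('centre',f)
r=np.hypot(Q[...,0]-f[0],Q[...,1]-f[1]); th=np.degrees(np.arctan2(Q[...,1]-f[1],Q[...,0]-f[0]))
g=a.astype(float).mean(-1)
# lip between r .039-.0465
ths=np.arange(-180,180,4)
for rr in (.0405,.044,.047):
    px=[]
    for t in np.radians(ths):
        X=np.array([f[0]+rr*np.cos(t),f[1]+rr*np.sin(t),.098]); c=T[:3,:3].T@(X-T[:3,3]); px.append([K[0,0]*c[0]/c[2]+K[0,2],K[1,1]*c[1]/c[2]+K[1,2]])
    px=np.float32(px); s=cv2.remap(g.astype(np.float32),px[:,0],px[:,1],cv2.INTER_LINEAR).ravel()
    print(rr,[(int(t),int(x)) for t,x in zip(ths,s) if x<170])
```

```text
centre [ 0.52754411 -0.15884767  0.05158874]
0.0405 [(-176, 157), (24, 127)]
0.044 [(-176, 148), (-172, 142), (-168, 145), (-164, 149), (-160, 155), (-156, 163), (-32, 166), (24, 146)]
0.047 [(-176, 136), (-172, 130), (-168, 136), (-164, 145), (-160, 147), (-156, 151), (4, 150), (8, 144), (12, 138), (16, 140), (20, 138), (24, 136)]
```

Call:
apply_moves(moves=[{"jaw": 1, "offset": [0, -60, 0], "rot": [0, 0, 0]}, {"jaw": 1, "offset": [0, -60, 0], "rot": [0, 0, 0]}, {"jaw": 1, "offset": [0, -60, 0], "rot": [0, 0, 0]}, {"jaw": 1, "offset": [0, -60, 0], "rot": [0, 0, 0]}, {"jaw": 1, "offset": [0, -60, 0], "rot": [0, 0, 0]}])

```text
time_s: 2.95
eef_pos: [0.4815, 0.1142, 0.2476]
eef_rot: [0.0, 1.0, 0.001, 0.0]
wrist_force: [0.6, -0.1, -0.5]
opening: 1.002
grasp_force: 0.0
```

Call:
apply_moves(moves=[{"jaw": 1, "offset": [0, -48, 0], "rot": [0, 0, 0]}, {"jaw": 1, "offset": [0, 0, 0], "rot": [0, 0, 0]}, {"jaw": 1, "offset": [0, 0, 0], "rot": [0, 0, 0]}, {"jaw": 1, "offset": [0, 0, 0], "rot": [0, 0, 0]}, {"jaw": 1, "offset": [0, 0, 0], "rot": [0, 0, 0]}])

```text
time_s: 3.58
eef_pos: [0.4818, 0.1593, 0.2473]
eef_rot: [0.0, 1.0, -0.0, 0.0]
wrist_force: [0.4, 1.4, -0.1]
opening: 1.0
grasp_force: 0.0
```

Run:
```python
from h import *
o=ctrl.get_obs(); print(o['eef_pos'],o['eef_rot'],o['q'])
a,_,P=shot('wrist'); save('wl',a); np.savez('wl.npz',a=a,P=P)
x,y,h=P[...,0],P[...,1],P[...,2]
m=(np.hypot(x-.53,y-.17)<.09)&(h>.145)&(h<.175)
q=P[m]; print(len(q),q.min(0),q.max(0),np.median(q,0))
uv=np.argwhere(m)[:,::-1].astype(np.float32); print(cv2.minAreaRect(uv)); print(cv2.minAreaRect((q[:,:2]*1000).astype(np.float32)))
m=(np.hypot(x-.56,y-.17)<.12)&(h>.113)&(h<.135)
q=P[m];print(len(q)); print(cv2.minAreaRect((q[:,:2]*1000).astype(np.float32)))
```

```text
[0.48178102 0.15925459 0.24729863] [ 5.97053065e-05  9.99999987e-01 -1.48976635e-04  6.58799887e-06] [ 8.50320869e-02  1.38264247e-02  1.75563302e+00 -1.22508304e-04
  1.37213024e+00  1.65615055e+00]
1430 [0.4833664  0.16466169 0.14784317] [0.54305608 0.1983274  0.15763038] [0.51526524 0.18085795 0.15505809]
((295.26806640625, 193.8969268798828), (17.057815551757812, 87.52284240722656), 23.96249008178711)
((513.1668090820312, 181.67852783203125), (12.02023983001709, 63.97696304321289), 65.19087219238281)
3284
((529.5013427734375, 177.6360626220703), (41.08360290527344, 119.97852325439453), 75.76839447021484)
```

View pics/wl.png

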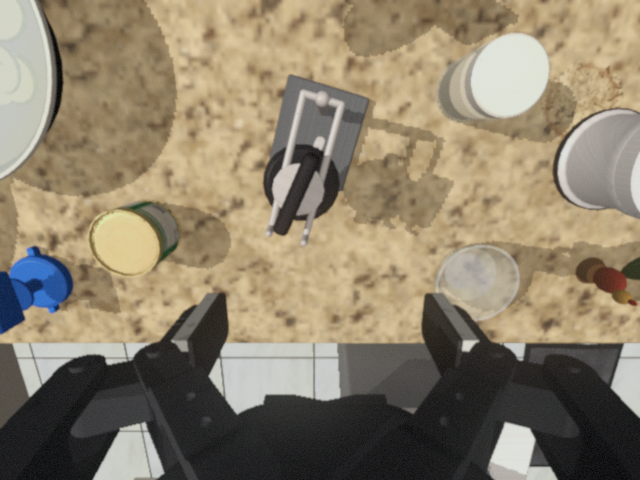

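The lid's handle is centred at about (296,194), leaning right. The fork prongs run (270,233)–(304,92) and (304,242)–(341,103), and the blue look-alike is at (40,280), so it's left alone. Handle yaw is −24.8°, stand −14.2°, grinder gaps about +14°.

Call:
apply_moves(moves=[{"jaw": 1, "offset": [31, -22, 0], "rot": [0, 0, 0]}, {"jaw": 1, "offset": [0, 0, 18], "rot": [0, 0, 8.3]}, {"jaw": 1, "offset": [0, 0, 18], "rot": [0, 0, 8.3]}, {"jaw": 1, "offset": [0, 0, 18], "rot": [0, 0, 8.3]}, {"jaw": 1, "offset": [0, 0, 0], "rot": [0, 0, 0]}])

```text
time_s: 4.25
eef_pos: [0.5115, 0.1818, 0.1918]
eef_rot: [0.001, 0.977, -0.215, -0.002]
wrist_force: [-0.0, 0.2, 0.2]
opening: 1.004
grasp_force: 0.0
```

```bash
cat > grinder.py <<'E'
from h import *
from scipy.optimize import least_squares
def onplane(u,v,K,T,zp=.098):
    d=np.stack([(u-K[0,2])/K[0,0],(v-K[1,2])/K[1,1],np.ones_like(u,float)],-1)@T[:3,:3].T
    return T[:3,3]+d*((zp-T[2,3])/d[...,2])[...,None]
E
python3 - <<'E'
from h import *
o=ctrl.get_obs(); print(o['eef_pos'],R.from_quat(np.roll(o['eef_rot'],-1)).as_matrix().round(3)[:,0])
a,_,P=shot('wrist'); save('wl2',a); np.savez('wl2.npz',a=a,P=P)
x,y,h=P[...,0],P[...,1],P[...,2]
m=(np.hypot(x-.515,y-.18)<.05)&(h>.15)&(h<.162)
q=P[m]; print(len(q),np.median(q,0)); print(cv2.minAreaRect((q[:,:2]*1000).astype(np.float32)))
E
```

```text
[0.51152532 0.18180423 0.19179845] [ 0.908 -0.419 -0.003]
2044 [0.51619376 0.18033161 0.15505231]
((513.804931640625, 181.4259490966797), (11.719715118408203, 63.03131866455078), 65.76331329345703)
```

View pics/wl2.png

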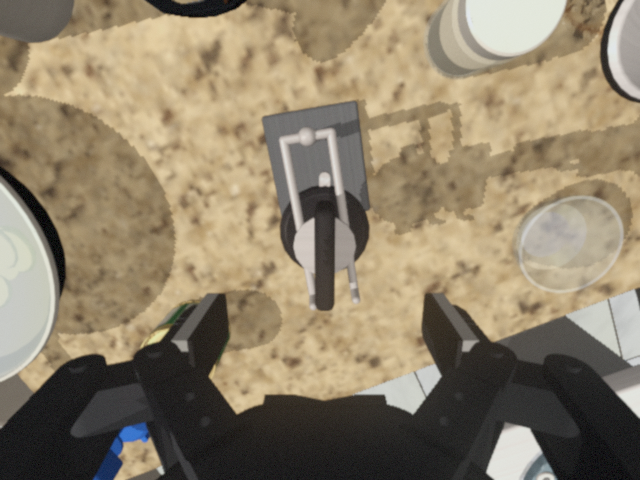

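The handle is upright at column 324, centred between the fingers. I'll descend and grip.

Call:
apply_moves(moves=[{"jaw": 1, "offset": [2, 0, 22], "rot": [0, 0, 0]}, {"jaw": 1, "offset": [0, 0, 22], "rot": [0, 0, 0]}, {"jaw": 1, "offset": [0, 0, 19], "rot": [0, 0, 0]}, {"jaw": 1, "offset": [0, 0, 0], "rot": [0, 0, 0]}, {"jaw": 0.5, "offset": [0, 0, 0], "rot": [0, 0, 0]}])

```text
time_s: 4.92
eef_pos: [0.5153, 0.1816, 0.1317]
eef_rot: [-0.0, 0.977, -0.214, 0.001]
wrist_force: [0.5, 0.3, -0.3]
opening: 0.813
grasp_force: 0.0
```

Call:
apply_moves(moves=[{"jaw": 0, "offset": [0, 0, 0], "rot": [0, 0, 0]}, {"jaw": 0, "offset": [0, 0, 0], "rot": [0, 0, 0]}, {"jaw": 0, "offset": [0, 0, 0], "rot": [0, 0, 0]}, {"jaw": 0, "offset": [0, 0, 0], "rot": [0, 0, 0]}, {"jaw": 0, "offset": [0, 0, 0], "rot": [0, 0, 0]}])

```text
time_s: 5.55
eef_pos: [0.5146, 0.1817, 0.1307]
eef_rot: [-0.0, 0.977, -0.215, 0.0]
wrist_force: [0.2, 0.3, 4.5]
opening: 0.125
grasp_force: 60.9
```

Call:
apply_moves(moves=[{"jaw": 0, "offset": [0, 0, -8], "rot": [0, 0, 0]}, {"jaw": 0, "offset": [0, 0, -8], "rot": [0, 0, 0]}, {"jaw": 0, "offset": [0, 0, 0], "rot": [0, 0, 0]}, {"jaw": 0, "offset": [0, 0, 0], "rot": [0, 0, 0]}, {"jaw": 0, "offset": [0, 0, 0], "rot": [0, 0, 0]}])

```text
time_s: 6.18
eef_pos: [0.5141, 0.1816, 0.146]
eef_rot: [0.0, 0.977, -0.215, -0.0]
wrist_force: [-0.4, 0.8, -0.5]
opening: 0.126
grasp_force: 60.2
```

Run:
```python
from h import *
o=ctrl.get_obs(); print(o['eef_pos'],o['wrist_force'],o['torque'])
b,_,P=shot('side'); a,_,_=shot('wrist')
c=cv2.resize(b[185:255,265:365],None,fx=4.8,fy=4.8,interpolation=cv2.INTER_CUBIC)
w=cv2.resize(a[60:420,160:500],(317,336)); save('lift',np.hstack([c,w]))
```

```text
[0.51406282 0.18161041 0.14596073] [-0.35927294  0.78400334 -0.51724986] [-0.02668816  0.00750038  0.01358898]
```

View pics/lift.png

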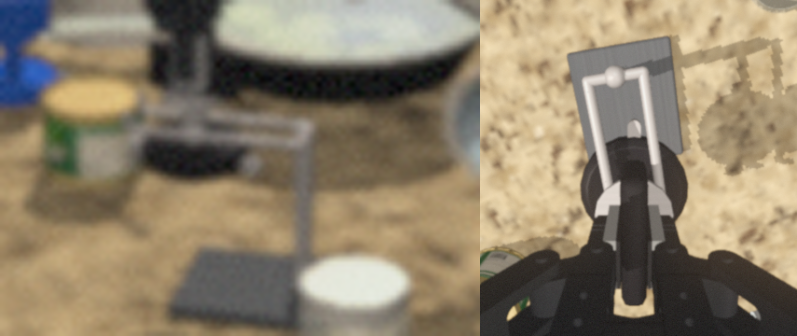

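The lid is lifted, with the shoulder above the prongs (left panel (185,100), right panel (633,200)) and the plug below them. I'll draw it off gently.

Call:
apply_moves(moves=[{"jaw": 0, "offset": [-8, 1.5, 0], "rot": [0, 0, 0]}, {"jaw": 0, "offset": [-8, 1.5, 0], "rot": [0, 0, 0]}, {"jaw": 0, "offset": [-8, 1.5, 0], "rot": [0, 0, 0]}, {"jaw": 0, "offset": [0, 0, 0], "rot": [0, 0, 0]}, {"jaw": 0, "offset": [0, 0, 0], "rot": [0, 0, 0]}])

```text
time_s: 6.9
eef_pos: [0.4908, 0.1877, 0.1465]
eef_rot: [-0.0, 0.977, -0.215, 0.0]
wrist_force: [-0.4, -0.0, -0.9]
opening: 0.13
grasp_force: 60.2
```

Run:
```python
from h import *
o=ctrl.get_obs(); print(o['eef_pos'],o['wrist_force'],o['torque'])
a,_,P=shot('wrist')
K,T=T_of('wrist',o)
# heights along the shoulder/prong region in tool-relative grid
yaw=np.radians(-24.9); e=np.array([np.cos(yaw),np.sin(yaw)]); n=np.array([-e[1],e[0]])
d=P[...,:2]-o['eef_pos'][:2]; U=d@e; V=d@n; h=P[...,2]
m=(abs(V)<.024)&(abs(V)>.009)&(U>.008)&(U<.022)&(h>.1); print('shoulder/prong h',np.percentile(h[m],[5,25,50,75,95]).round(4),m.sum())
m=(np.hypot(U,V)<.04)&(h>.15)&(abs(V)<.012)&(U>.015); q=np.c_[U,V,h][m]; print('handle U max',q.max(0),np.median(q,0),cv2.minAreaRect((q[:,:2]*1000).astype(np.float32)))
m=(U>.024)&(U<.05)&(abs(V)<.05)&(h<.125)&(h>.08); print('plug/prong',np.percentile(h[m],[5,25,50,75,95]).round(4))
```

```text
[0.49077405 0.18769863 0.14648066] [-0.39995049 -0.00264507 -0.90739404] [0.02533393 0.04509077 0.06638267]
shoulder/prong h [0.1188 0.211  0.2296 0.2411 0.2469] 18024Traceback (most recent call last):
  File "<stdin>", line 9, in <module>
IndexError: boolean index did not match indexed array along axis 1; size of axis is 1920 but size of corresponding boolean axis is 640
```

Call:
apply_moves(moves=[{"jaw": 0, "offset": [-8, 1.5, 0], "rot": [0, 0, 0]}, {"jaw": 0, "offset": [-8, 1.5, 0], "rot": [0, 0, 0]}, {"jaw": 0, "offset": [-17, 3.2, 0], "rot": [0, 0, 0]}, {"jaw": 0, "offset": [-18, 3.4, 0], "rot": [0, 0, 0]}, {"jaw": 0, "offset": [-18, 3.4, 0], "rot": [0, 0, 0]}])

```text
time_s: 7.58
eef_pos: [0.4209, 0.2052, 0.1462]
eef_rot: [-0.0, 0.977, -0.215, -0.0]
wrist_force: [1.1, 1.1, -1.6]
opening: 0.123
grasp_force: 60.2
```

Call:
apply_moves(moves=[{"jaw": 0, "offset": [-5, 1, 0], "rot": [0, 0, 0]}, {"jaw": 0, "offset": [0, 0, -20], "rot": [0, 0, 0]}, {"jaw": 0, "offset": [0, 0, -26], "rot": [0, 0, 0]}, {"jaw": 0, "offset": [0, 0, 0], "rot": [0, 0, 0]}, {"jaw": 0, "offset": [0, 0, 0], "rot": [0, 0, 0]}])

```text
time_s: 8.2
eef_pos: [0.4172, 0.2059, 0.1915]
eef_rot: [0.0, 0.977, -0.215, -0.0]
wrist_force: [0.3, 0.4, -2.4]
opening: 0.125
grasp_force: 60.3
```

Run:
```python
from h import *
o=ctrl.get_obs(); print(o['eef_pos'],o['wrist_force'],o['torque'])
a,d,P=shot('wrist'); save('held',a); np.savez('held.npz',a=a,P=P)
yaw=np.radians(-24.8); e=np.array([np.cos(yaw),np.sin(yaw)]); n=np.array([-e[1],e[0]])
D=P[...,:2]-o['eef_pos'][:2]; U=D@e; V=D@n; H=P[...,2]-o['eef_pos'][2]
m=(np.hypot(U,V)<.06)&(H<-.02)&(H>-.07)
print(m.sum()); q=np.stack([U[m],V[m],H[m]],1); print(np.histogram(q[:,2],12)); print(q.min(0),q.max(0))
m=(np.hypot(U,V)<.06)&(H<0.04)&(H>.01)&(abs(V)<.02); q=np.stack([U[m],V[m],H[m]],1); print('handle',len(q),q.max(0),q.min(0))
```

```text
[0.41723966 0.20586306 0.19150858] [ 0.28812714  0.4403244  -2.39024542] [-0.00132798 -0.01665754 -0.04880684]
5541
(array([   5,   53,    6,    0,    2,   24,   59,  120,  253,  365, 2549,
       2105]), array([-0.06663373, -0.06414739, -0.06166104, -0.0591747 , -0.05668835,
       -0.05420201, -0.05171566, -0.04922932, -0.04674297, -0.04425663,
       -0.04177028, -0.03928394, -0.03679759]))
[-0.02243966 -0.03412228 -0.06663373] [ 0.05993826  0.03473904 -0.03679759]
handle 6645 [0.03111419 0.01957328 0.03997381] [-0.03239587 -0.01868058  0.01000083]
```

View pics/held.png

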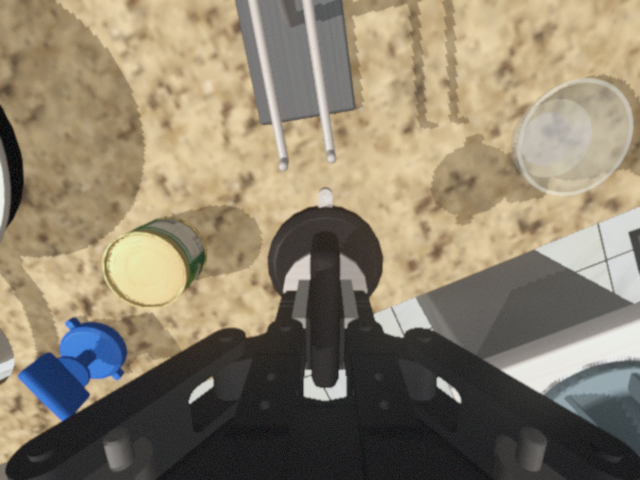

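The lid is held free of the fork, with the plug at (326,255) and handle at column 325, centred in the tool. Now I'll carry it to just short of the grinder and re-measure.

Call:
apply_moves(moves=[{"jaw": 0, "offset": [15, 28, -1], "rot": [0, 0, 0]}, {"jaw": 0, "offset": [23, 43, -1], "rot": [0, 0, 0]}, {"jaw": 0, "offset": [23, 43, 0], "rot": [0, 0, 0]}, {"jaw": 0, "offset": [23, 43, 0], "rot": [0, 0, 0]}, {"jaw": 0, "offset": [23, 43, 0], "rot": [0, 0, 0]}])

```text
time_s: 8.88
eef_pos: [0.4301, -0.0218, 0.1932]
eef_rot: [-0.0, 0.977, -0.215, -0.001]
wrist_force: [1.0, -0.7, -1.4]
opening: 0.129
grasp_force: 60.2
```

Call:
apply_moves(moves=[{"jaw": 0, "offset": [23, 43, 0], "rot": [0, 0, 0]}, {"jaw": 0, "offset": [23, 43, 0], "rot": [0, 0, 0]}, {"jaw": 0, "offset": [20, 37, 0], "rot": [0, 0, 0]}, {"jaw": 0, "offset": [11, 18, 0], "rot": [0, 0, 0]}, {"jaw": 0, "offset": [0, 0, 0], "rot": [0, 0, 0]}])

```text
time_s: 9.5
eef_pos: [0.4412, -0.1813, 0.1934]
eef_rot: [-0.0, 0.976, -0.216, -0.001]
wrist_force: [-0.8, 0.7, -0.9]
opening: 0.126
grasp_force: 60.2
```

Call:
apply_moves(moves=[{"jaw": 0, "offset": [0, 0, 0], "rot": [0, 0, -9.7]}, {"jaw": 0, "offset": [0, 0, 0], "rot": [0, 0, -9.7]}, {"jaw": 0, "offset": [0, 0, 0], "rot": [0, 0, -9.7]}, {"jaw": 0, "offset": [0, 0, 0], "rot": [0, 0, -9.7]}, {"jaw": 0, "offset": [0, 0, 0], "rot": [0, 0, 0]}])

```text
time_s: 10.12
eef_pos: [0.4414, -0.1791, 0.1938]
eef_rot: [-0.001, 0.993, 0.122, -0.0]
wrist_force: [0.0, 0.4, -1.2]
opening: 0.129
grasp_force: 60.2
```

```bash
cat > meas.py <<'E'
from grinder import *
import sys
o=ctrl.get_obs(); Rm=R.from_quat(np.roll(o['eef_rot'],-1)).as_matrix(); p=o['eef_pos']
print(p,'yaw',np.degrees(np.arctan2(Rm[1,0],Rm[0,0])),o['wrist_force'])
a,d,P=shot('wrist'); n=sys.argv[1]; save(n,a); np.savez(n+'.npz',a=a,P=P)
K,T=T_of('wrist',o)
L=(P-p)@Rm  # tool coords
def circ(m,z0,rg,x0,label):
    m=m.astype(np.uint8); _,l,s,_=cv2.connectedComponentsWithStats(m); m=(l==1+np.argmax(s[1:,4])).astype(np.uint8)
    c=max(cv2.findContours(m,cv2.RETR_EXTERNAL,cv2.CHAIN_APPROX_NONE)[0],key=len)[:,0].astype(float)
    q=onplane(c[:,0],c[:,1],K,T,z0)
    f=least_squares(lambda v:np.hypot(q[:,0]-v[0],q[:,1]-v[1])-rg,x0,loss='soft_l1',f_scale=.0007).x
    print(label,f,'tool',((np.r_[f,z0]-p)@Rm)[:2]); return f
z=P[...,2]
f=circ((abs(z-.098)<.004)&(np.hypot(P[...,0]-.5275,P[...,1]+.1588)<.07),.098,.0516,[.5275,-.1588],'grinder')
zp=p[2]-.039
circ((abs(z-zp)<.003)&(np.hypot(L[...,0],L[...,1])<.05),zp,.035,p[:2],'plug')
g=a.astype(np.float32).mean(-1)
for rr in (.0425,.045,.0475):
    t=np.radians(np.arange(-180,180,2.)); X=np.c_[f[0]+rr*np.cos(t),f[1]+rr*np.sin(t),0*t+.098]; c=(X-T[:3,3])@T[:3,:3]
    s=cv2.remap(g,np.float32(K[0,0]*c[:,0]/c[:,2]+K[0,2]),np.float32(K[1,1]*c[:,1]/c[:,2]+K[1,2]),cv2.INTER_LINEAR).ravel()
    print(rr,[(int(np.degrees(b)),int(x)) for b,x in zip(t,s) if x<168])
E
python3 meas.py g2
```

```text
[ 0.44139757 -0.17911108  0.19383308] yaw 13.996983159998335 [ 0.03521241  0.44654202 -1.20210652]
grinder [ 0.52743102 -0.15874318] tool [0.08844826 0.00115773]
plug [ 0.43921531 -0.17857913] tool [-0.00197135 -0.00099843]
0.0425 []
0.045 [(-174, 165), (-172, 166), (-170, 164), (-168, 163), (-166, 165), (-164, 164), (-162, 165), (-160, 166), (-32, 121), (-29, 109), (4, 97), (6, 93), (8, 94), (10, 95), (12, 95), (14, 96), (16, 96), (18, 96), (20, 96), (22, 98), (24, 95), (26, 121), (148, 156), (150, 107), (152, 145)]
0.0475 [(-176, 141), (-174, 136), (-172, 137), (-170, 145), (-168, 149), (-166, 147), (-164, 152), (-162, 156), (-160, 154), (-158, 157), (-156, 158), (-154, 161), (-29, 162), (4, 153), (6, 152), (8, 154), (10, 154), (12, 160), (14, 152), (16, 156), (18, 160), (20, 158), (22, 158), (24, 163), (26, 165), (150, 163)]
```

View pics/g2.png

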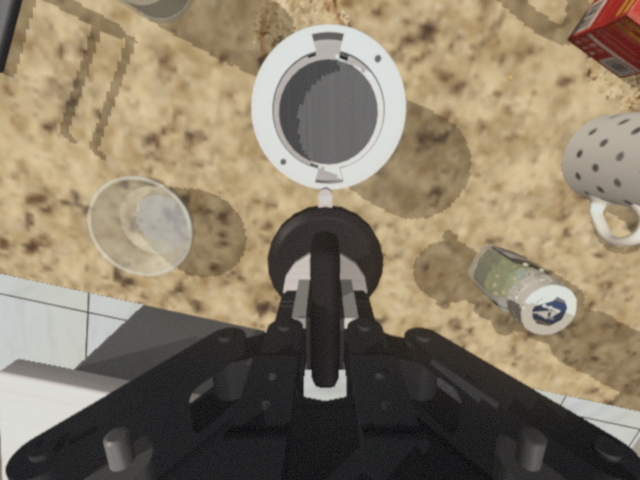

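Both gaps at (329,42) and (329,175) line up with the handle and lug at (325,195); dots are at (378,58) and (283,161). Grinder x yaw is about 14.8°. I'll move above the well and check again.

Call:
apply_moves(moves=[{"jaw": 0, "offset": [30, 0.7, 0], "rot": [0, 0, 0]}, {"jaw": 0, "offset": [30, 0.7, 0], "rot": [0, 0, 0]}, {"jaw": 0, "offset": [29.7, 0.7, 0], "rot": [0, 0, -0.8]}, {"jaw": 0, "offset": [0, 0, 20], "rot": [0, 0, 0]}, {"jaw": 0, "offset": [0, 0, 0], "rot": [0, 0, 0]}])

```text
time_s: 10.8
eef_pos: [0.5279, -0.1596, 0.1723]
eef_rot: [-0.001, 0.992, 0.128, -0.002]
wrist_force: [0.5, 0.6, -0.7]
opening: 0.131
grasp_force: 60.1
```

```bash
sed -i 's/-.039$/-.039/' meas.py; python3 meas.py g3
python3 - <<'E'
from h import *
z=np.load('g3.npz'); c=cv2.resize(z['a'][100:400,200:450],None,fx=2.0,fy=2.0,interpolation=cv2.INTER_CUBIC); save('g3c',c)
E
```

```text
[ 0.527911   -0.15957462  0.17234587] yaw 14.70561738305602 [ 0.45631341  0.60758399 -0.65361936]
grinder [ 0.5270291  -0.15883705] tool [-0.00042885 -0.00069685]
plug [ 0.52542825 -0.15903617] tool [-0.00214045 -0.00102492]
0.0425 [(-180, 40), (-178, 45), (-176, 45), (-174, 42), (-172, 48), (-170, 48), (-168, 49), (-166, 45), (-164, 46), (-162, 49), (-160, 45), (-158, 42), (-156, 39), (-154, 35), (-152, 36), (-150, 38), (-148, 88), (-146, 117), (-144, 118), (-142, 117), (-140, 118), (-138, 117), (-136, 92), (-134, 45), (-132, 37), (-130, 36), (-128, 47), (-126, 99), (-124, 146), (-122, 123), (-119, 61), (-118, 47), (-116, 42), (-114, 42), (-112, 44), (-110, 42), (-108, 41), (-106, 41), (-104, 41), (-102, 40), (-100, 41), (-98, 49), (-96, 82), (-94, 120), (-92, 155), (-90, 164), (-88, 165), (4, 139), (12, 167), (14, 164), (16, 166), (24, 160), (26, 132), (122, 161), (124, 131), (126, 83), (128, 61), (130, 52), (132, 50), (134, 52), (136, 50), (138, 48), (140, 52), (142, 51), (144, 52), (146, 51), (148, 56), (150, 134), (156, 109), (158, 57), (160, 45), (162, 47), (164, 73), (166, 114
[... 898 characters left out ...]
), (176, 116), (178, 69)]
0.0475 [(-180, 41), (-178, 36), (-176, 35), (-174, 35), (-172, 37), (-170, 40), (-168, 47), (-166, 47), (-164, 48), (-162, 49), (-160, 46), (-158, 39), (-156, 37), (-154, 34), (-152, 40), (-150, 56), (-148, 112), (-146, 117), (-144, 117), (-142, 117), (-140, 116), (-138, 88), (-136, 46), (-134, 40), (-132, 39), (-130, 39), (-128, 38), (-126, 44), (-124, 38), (-122, 44), (-119, 45), (-118, 72), (-116, 90), (-114, 124), (-112, 148), (-110, 166), (-29, 159), (26, 133), (144, 116), (146, 97), (148, 71), (150, 62), (152, 53), (154, 53), (156, 47), (158, 45), (160, 46), (162, 46), (164, 54), (166, 77), (168, 116), (170, 116), (172, 118), (174, 118), (176, 118), (178, 88)]
```

View pics/g3c.png

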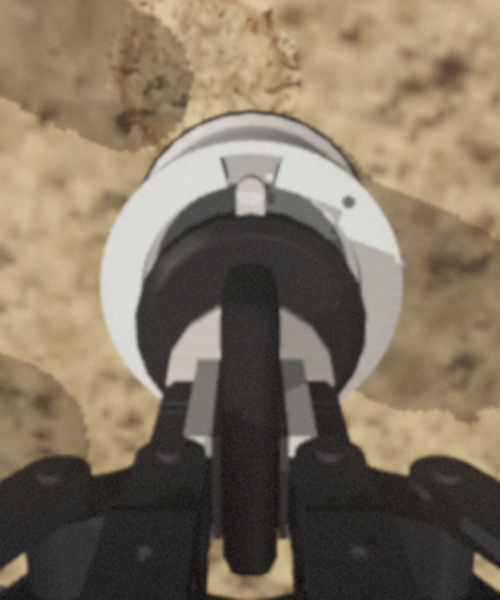

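The lug at crop (250,195) sits mid-gap (251,165); I'll lower gently.

Call:
apply_moves(moves=[{"jaw": 0, "offset": [0.8, 0, 5], "rot": [0, 0, 0]}, {"jaw": 0, "offset": [0, 0, 6], "rot": [0, 0, 0]}, {"jaw": 0, "offset": [0, 0, 6], "rot": [0, 0, 0]}, {"jaw": 0, "offset": [0, 0, 6], "rot": [0, 0, 0]}, {"jaw": 0, "offset": [0, 0, 0], "rot": [0, 0, 0]}])

```text
time_s: 11.48
eef_pos: [0.5294, -0.1607, 0.1505]
eef_rot: [-0.0, 0.992, 0.129, -0.001]
wrist_force: [-0.7, -0.3, -1.5]
opening: 0.126
grasp_force: 60.1
```

Call:
apply_moves(moves=[{"jaw": 0, "offset": [0, 0, 3], "rot": [0, 0, 0]}, {"jaw": 0, "offset": [0, 0, 3], "rot": [0, 0, 0]}, {"jaw": 0, "offset": [0, 0, 2], "rot": [0, 0, 0]}, {"jaw": 0, "offset": [0, 0, 0], "rot": [0, 0, 0]}, {"jaw": 0, "offset": [0, 0, 0], "rot": [0, 0, 0]}])

```text
time_s: 12.1
eef_pos: [0.5299, -0.1609, 0.1434]
eef_rot: [0.0, 0.992, 0.129, 0.0]
wrist_force: [-0.7, 0.4, -1.3]
opening: 0.131
grasp_force: 60.1
```

Run:
```python
from h import *
P=[]
for i in range(4):
    o=ctrl.get_obs(); ctrl.camera('side'); P.append(np.r_[o['eef_pos'],o['wrist_force'],o['torque']])
print(np.array(P).round(4))
```

```text
[[ 0.5299 -0.1609  0.1434 -0.7103  0.4177 -1.2504 -0.0251  0.0686  0.0284]
 [ 0.5299 -0.1609  0.1434 -0.8733 -0.0049 -1.8498  0.0301  0.0133 -0.0222]
 [ 0.53   -0.161   0.1434 -0.786   1.0343 -1.7221 -0.0185 -0.0049  0.02  ]
 [ 0.53   -0.1609  0.1434  0.1533  0.2254 -1.1483  0.0108  0.0364  0.0238]]
```

```bash
python3 meas.py g4 | head -3
```

```text
[ 0.52993273 -0.16093622  0.14340568] yaw 14.794431560472153 [-0.23793144  0.23698753 -1.62197505]
grinder [ 0.51342811 -0.16405119] tool [-0.01675922 -0.00120969]
plug [ 0.52779797 -0.16055742] tool [-0.00197271 -0.00091729]
```

Run:
```python
from grinder import *
for n in ('g2','g4'):
    z=np.load(n+'.npz'); a,P=z['a'],z['P']
    if n=='g4': K,T=T_of('wrist')
    g=a.astype(float); m=(g.mean(-1)>165)&(abs(P[...,2]-.098)<.004)&(np.hypot(P[...,0]-.528,P[...,1]+.159)<.065)
    q=P[m][:,:2]
    # outermost radius per angle bin, around guess
    c=np.array([.5275,-.1588])
    for it in range(6):
        d=q-c; r=np.hypot(*d.T); t=np.degrees(np.arctan2(d[:,1],d[:,0])).astype(int)//4
        e=np.array([q[t==k][np.argmax(r[t==k])] for k in np.unique(t) if (t==k).sum()>5 and -100<4*k<130])
        c=least_squares(lambda v:np.hypot(e[:,0]-v[0],e[:,1]-v[1])-.0518,c,loss='soft_l1',f_scale=.0007).x
    print(n,len(e),c)
```

```text
g2 57 [ 0.52767855 -0.15867804]
g4 57 [ 0.52755428 -0.15860798]
```

Call:
apply_moves(moves=[{"jaw": 0, "offset": [-0.5, -1.7, 0], "rot": [0, 0, 0]}, {"jaw": 0, "offset": [0, 0, 2], "rot": [0, 0, 0]}, {"jaw": 0, "offset": [0, 0, 2], "rot": [0, 0, 0]}, {"jaw": 0, "offset": [0, 0, 2], "rot": [0, 0, 0]}, {"jaw": 0, "offset": [0, 0, 0], "rot": [0, 0, 0]}])

```text
time_s: 12.98
eef_pos: [0.5288, -0.1593, 0.137]
eef_rot: [-0.0, 0.992, 0.129, -0.0]
wrist_force: [-0.1, 0.3, -1.7]
opening: 0.128
grasp_force: 60.1
```

Call:
apply_moves(moves=[{"jaw": 0, "offset": [0, 0, 1.5], "rot": [0, 0, 0]}, {"jaw": 0, "offset": [0, 0, 1.5], "rot": [0, 0, 0]}, {"jaw": 0, "offset": [0, 0, 0], "rot": [0, 0, 0]}, {"jaw": 0, "offset": [0, 0, 0], "rot": [0, 0, 0]}, {"jaw": 0, "offset": [0, 0, 0], "rot": [0, 0, 0]}])

```text
time_s: 13.6
eef_pos: [0.5291, -0.1596, 0.1348]
eef_rot: [0.0, 0.992, 0.129, 0.0]
wrist_force: [-2.1, 0.6, 5.8]
opening: 0.128
grasp_force: 61.2
```

The lid is seated (underside at about 0.080, contact 6 N). I'll ease off slightly and turn clockwise.

Call:
apply_moves(moves=[{"jaw": 0, "offset": [-0.3, 0, -0.7], "rot": [0, 0, 0]}, {"jaw": 0, "offset": [0, 0, 0], "rot": [0, 0, 4]}, {"jaw": 0, "offset": [0, 0, 0], "rot": [0, 0, 4]}, {"jaw": 0, "offset": [0, 0, 0], "rot": [0, 0, 4]}, {"jaw": 0, "offset": [0, 0, 0], "rot": [0, 0, 0]}])

```text
time_s: 14.22
eef_pos: [0.5287, -0.1596, 0.1349]
eef_rot: [0.0, 1.0, 0.025, 0.0]
wrist_force: [-0.0, -0.9, 1.4]
opening: 0.125
grasp_force: 60.5
```

Call:
apply_moves(moves=[{"jaw": 0, "offset": [0, 0, 0], "rot": [0, 0, 4]}, {"jaw": 0, "offset": [0, 0, 0], "rot": [0, 0, 4]}, {"jaw": 0, "offset": [0, 0, 0], "rot": [0, 0, 4]}, {"jaw": 0, "offset": [0, 0, 0], "rot": [0, 0, 4]}, {"jaw": 0, "offset": [0, 0, 0], "rot": [0, 0, 0]}])

```text
time_s: 14.85
eef_pos: [0.5287, -0.1596, 0.1349]
eef_rot: [0.0, 0.993, -0.114, 0.0]
wrist_force: [0.5, -0.5, 0.3]
opening: 0.129
grasp_force: 60.4
```

```bash
cat > st.py <<'E'
from h import *
o=ctrl.get_obs(); p=o['eef_pos']; Rm=R.from_quat(np.roll(o['eef_rot'],-1)).as_matrix(); print(p,'yaw',np.degrees(np.arctan2(Rm[1,0],Rm[0,0])),o['wrist_force'],o['torque'],o['opening'])
a,d,P=shot('wrist'); np.savez('st.npz',a=a,P=P); L=(P-p)@Rm
m=(np.hypot(L[...,0],L[...,1])<.045)&(L[...,0]>.012)&(abs(L[...,1])<.02)&(abs(P[...,2]-(p[2]+.025))<.006); q=L[m]
print('handle vs tool deg',m.sum(),cv2.minAreaRect((q[:,:2]*1000).astype(np.float32)),np.degrees(np.polyfit(q[:,0],q[:,1],1)[0]),'topz',np.median(P[m][:,2]))
E
python3 st.py
```

```text
[ 0.52870413 -0.15960623  0.13485405] yaw -13.104516174857073 [ 0.47719413 -0.46717781  0.26945179] [-0.19618151  0.00116676  0.00445504] 0.12860784091894498
handle vs tool deg 1426 ((21.748498916625977, -0.6133623123168945), (11.698103904724121, 19.488574981689453), 89.98395538330078) -0.20920772589298783 topz 0.15900037641152492
```

Call:
apply_moves(moves=[{"jaw": 0, "offset": [0, 0, 0], "rot": [0, 0, 4]}, {"jaw": 0, "offset": [0, 0, 0], "rot": [0, 0, 4]}, {"jaw": 0, "offset": [0, 0, 0], "rot": [0, 0, 4]}, {"jaw": 0, "offset": [0, 0, 0], "rot": [0, 0, 4]}, {"jaw": 0, "offset": [0, 0, 0], "rot": [0, 0, 1.2]}])

```text
time_s: 15.52
eef_pos: [0.5286, -0.1596, 0.1349]
eef_rot: [0.0, 0.965, -0.262, -0.0]
wrist_force: [0.3, -1.6, 0.5]
opening: 0.127
grasp_force: 60.4
```

Call:
apply_moves(moves=[{"jaw": 0, "offset": [0, 0, 0], "rot": [0, 0, 0]}, {"jaw": 0, "offset": [0, 0, 0], "rot": [0, 0, 0]}, {"jaw": 0, "offset": [0, 0, 0], "rot": [0, 0, 0]}, {"jaw": 0, "offset": [0, 0, 0], "rot": [0, 0, 0]}, {"jaw": 0, "offset": [0, 0, 0], "rot": [0, 0, 0]}])

```text
time_s: 16.15
eef_pos: [0.5286, -0.1595, 0.1349]
eef_rot: [0.0, 0.965, -0.262, 0.0]
wrist_force: [-0.6, -2.7, -1.6]
opening: 0.126
grasp_force: 60.2
```

```bash
python3 st.py
python3 - <<'E'
from grinder import *
z=np.load('st.npz'); a,P=z['a'],z['P']; K,T=T_of('wrist'); g=a.astype(np.float32).mean(-1)
f=[.5276,-.1587]
for rr in (.0445,.046):
    t=np.radians(np.arange(-60,40,2.)); X=np.c_[f[0]+rr*np.cos(t),f[1]+rr*np.sin(t),0*t+.098]; c=(X-T[:3,3])@T[:3,:3]
    s=cv2.remap(g,np.float32(K[0,0]*c[:,0]/c[:,2]+K[0,2]),np.float32(K[1,1]*c[:,1]/c[:,2]+K[1,2]),cv2.INTER_LINEAR).ravel()
    print(rr,[(int(round(np.degrees(b))),int(x)) for b,x in zip(t,s) if x<175])
E
```

```text
[ 0.52863651 -0.15953265  0.1349398 ] yaw -30.396799684152114 [-0.57498772 -2.70979468 -1.64370796] [-0.57828404  0.08037381  0.11425759] 0.12649268511232759
handle vs tool deg 1416 ((21.534584045410156, -0.26404428482055664), (19.057435989379883, 11.719917297363281), 0.07122194766998291) -0.09528760582200066 topz 0.15913711691539267
0.0445 [(-32, 126), (-30, 118), (20, 119), (22, 51), (24, 72), (26, 129)]
0.046 [(-32, 128), (-30, 123), (20, 147), (22, 55), (24, 72), (26, 119)]
```

Handle yaw is −30.4°, the dot is at about −31°, the spring's torque (about 0.1 N m) is felt, the lid is seated, and the grip is firm.

```bash
python3 -c "
from bench import ctrl
print(ctrl.hand_in())"
```

```text
the job is handed in; nothing more can be done
None
```

The lid is seated in the grinder and turned clockwise to half-way: the handle is at −30.4°, the rim dot at about −31°, and the gripper is still holding it by the handle. I handed it in at about 16 s of the 51 s allowed; no verdict came back.

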